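# Run the tasting board out to the pointer and hold it

### The job

Free the tasting board by turning the black knob of the keeper on its stand, so that the steel finger swings out of the way and lies along the stand. Then take the board by the wooden bar at its rear and slide it out along the stand, never lifting it and without shifting the dish on it, until its leading edge is level with the tip of the pointer on the upright post. Out there it would tip over by itself: finish while still holding the bar, with the board lying flat and still on the stand, and leave everything else where it is.

Things in the scene. Friction and masses are not known exactly. Their poses are not given: they have to be found in the camera images.
- stand: (All sizes in mm.) Low wooden stand fixed to the table, 170 wide (its x), 240 long (its y), origin under its centre. OUTWARD, the way the board slides, is its -y. Flat deck 60 above the table, with a guiding cheek 13 high at either side (inner faces 124 apart, at x = -62 and +62).
- keeper (a joint): Turn of the keeper about a vertical axis at stand x=-85, y=+87. At 0 its steel finger (10 wide, reaching 67, underside 80 above the table) points along the stand's +x, across the board before the bar, and blocks it. Grows turning clockwise from above, finger swinging outward; at the stop, 1.6 rad, it lies along the cheek: free. Friction 0.06 N m; stays where left. Starts at 0 to 0.15.
- keeper_grip (a point): Centre of the keeper's black knob, a bar 42 long, 12 wide, 22 high (95 to 117 above the table), on the turning axis. Its x axis runs along the knob bar and the finger.
- board: Loose wooden board lying on the deck between the cheeks: 120 wide (its x), 300 long (its y), 16 thick; about 0.4 kg. Origin at the centre of its underside, axes as the stand's, its leading edge at its -y end. Top 76 above the table. It starts about 30 past the stand's outer end and must go 130 to 180 further, where it overbalances.
- grip_bar (a point): Centre of the wooden bar fixed across the board's top near the rear, the part to hold: 60 long (along x), 18 thick (along y), from 76 to 108 above the table. This point is 92 above the table.
- board_front (a point): Middle of the board's leading (outer) edge, at half its thickness; axes as the board's.
- dish: White stoneware ramekin, 77 across, 42 high, about 0.11 kg, standing loose on the board near the leading edge. Origin at the centre of its underside.
- dish_spot (a point): Point on the board's top, 60 behind the leading edge, about which the dish stands (within 8 at the start).
- gauge: Gauge post fixed to the table beside the board's path at the stand's -x side: disc foot 56 across, steel rod 120 high, with a pointer 68 above the table that points at the side of the board's path. Origin under the foot, axes as the stand's.
- pointer_tip (a point): Tip of the pointer, about 8 clear of the board's side. The board's leading edge has to come level with it along the stand's y. Its axes are the stand's.
- scraper: Bystander: dough scraper with a wooden roll handle, 82x104x22, lying on the table under the board's path. Origin at the centre of its underside. Leave alone.
- side_dish: Bystander: tan stoneware ramekin, 77 across, 42 high, standing on the table on the far side of the board's path. Origin at the centre of its underside. Leave alone.
- cheese: Bystander: wrapped cheese block, 73x102x37, left on the table. Origin at the centre of its underside. Leave alone.
- bell: Bystander: counter bell, 85 across, 55 high, near the robot. Origin at the centre of its underside. Leave alone.
- spice_jar: Bystander: spice jar, 41 across, 102 high, at the back between the chest and the tin. Origin at the centre of its underside. Leave alone.
- pen: Bystander: dark chalk pen, 18x136x18, at the left. Origin at the centre of its underside. Leave alone.
Mind the look-alikes: they are no part of the job. What is shaped like the gauge but orange is not meant. Leave any green or pink look-alike of the dish alone.

How it is judged:
By the outcome, as a careful person would: the job done as asked, in the order asked, and still so for the second after the job is handed in, while the arm keeps its last pose, push and grip.
It also fails if it takes over 48 s, if anything falls off the work surface, if the arm or the gripper's body presses on something with over 40 N, if the wrist force passes 120 N, or if a joint passes its speed limit or range.

### The arm

A 6-joint arm with a two-finger parallel gripper is mounted at the origin on a cart in front of the work surface, level with it; the furniture and walls round the work are solid. World frame = base frame: x ahead of the robot, y to its left, z up, the work surface at z = 0. Lengths are in m, angles in rad, forces in N, time in s.
With the tool pointing down it reaches from about 0.35 to 0.775 m from the base axis. Payload 7.3 kg.
Tool frame: the origin (TCP) lies between the finger pads; the fingertips stand robot.tcp_to_tips ahead of it and the grasp point (between the pads) lies 2 mm behind it (robot.tcp_to_tips is the distance from the TCP to the fingertips, in m); y points along the fingers, x is the direction in which the jaws open and shut, and the axes are right-handed (so a half turn about y gives the same grasp; the last joint's range is limited). The gripper opens to 92 mm and grips with 3 to 60 N. Pads are 19 mm wide; open, the fingers measure 130 mm over their backs; the gripper's body (75 mm by 190 mm) begins 47 mm behind the grasp point.
Start: joints at [-1.251, 0.342, 1.524, -0, 1.275, -0.146], TCP at [0.236, -0.469, 0.244] pointing down, gripper open.
Joint ranges: [-2.53, 2.53], [-0.77, 2.02], [0.04, 2.7], [-1, 4.14], [0.28, 2.66], [-3.11, 3.11]. Speed limits (rad/s): [2.57, 2.57, 3.14, 3.14, 3.14, 3.14].

### API

Orientations are given as [roll, pitch, yaw] about the fixed x, y, z axes, in that order (R = Rz(yaw) Ry(pitch) Rx(roll)).
In Python, from cell import status, read_camera, get_calibration, robot gives the robot as it stands.
- The arm moves only by the shell command python3 -m creep 'ROWS' [FORCE]. ROWS is JSON, a list of rows, each an object of numbers: "dx", "dy", "dz": the shift along the tool's x, y, z in m; "rx", "ry", "rz": the turn, a rotation vector about the tool's x, y, z in rad; "gripper": the opening, from 0 (shut) to 1 (fully open). A call has 1 to 20 rows; each row is the pose to reach, as a shift and turn from the pose commanded when the call began, along the tool's axes at that moment; what a row does not reach only later rows make up. A row lasts 1/8 s, in which the tool goes at most 62.5 mm and 10.7 degrees, less where a joint would pass 70% of its speed; a pose out of reach is approached as far as the arm can. A call with a gripper value outside its range is refused whole. The fingers move at their own pace and stop on an object; FORCE is the grip in N (left out, the last holds). Time passes only in rows, so rows that repeat a pose let the fingers close. It gives the time, the measured TCP pose, the force and the opening at its end, in the units of the state.
- status.observe(): the state, without advancing time (a new reading comes with each control period).
- read_camera(name): name is "scene" or "top" or "wrist"; returns (picture, depth): 400x640x3 uint8, red, green, blue; 400x640 float32, m along the optical axis (not along the pixel's ray), 0 where there is no reading.
- get_calibration(name): a dict with "fx", "fy", "cx", "cy" (pixels), "xyz" and "rotation" of the camera in the world; the wrist camera has in their place "mount" (4x4, takes a point from camera to tool coordinates, whose origin is the TCP and whose axes are the tool frame's). Camera axes: x right, y down, z forward; pixel columns grow to the right and rows downward; lengths in m; the calibration is good to about 2 mm. A picture is of the moment at which its call begins: read the wrist's pose just before it. get_calibration takes no time and is no camera call.
- robot.hand_in(): hands the job in, once; it reports no verdict.
The state is a dict: "time": time; "qpos": joint angles; "qvel": joint speeds; "joint_efforts": joint torques, N m; "tool_pos": TCP position; "tool_rot": TCP orientation; "contact_force": force on the tool from outside, world axes, zero at the start; "torque": the same for the moment, N m; "opening": finger opening in m.
Only numpy, scipy, OpenCV 4.12 (cv2) and the standard library are available. Lean on these libraries where they do the work, as an engineer would, in place of code of your own. Each camera call takes 0.05 s, during which the arm holds its last target.

## Working session

There is one attempt and no reset: what is moved stays moved. The work goes in short steps, Python scripts to look and compute and a shell command to move; the robot and the scene stay as the last step left them, time stands still between calls to the robot, and variables do not carry over. Pictures are saved under pics/ and viewed, and the job is handed in when it is done.

```bash
ls; mkdir -p pics
python3 - <<'E'
from cell import status, read_camera, get_calibration, robot
import cv2, numpy as np
s=status.observe(); print(s); print(robot.tcp_to_tips)
for n in ["scene","top"]:
    im,d=read_camera(n); cv2.imwrite(f"pics/{n}0.png",im[:,:,::-1]); np.savez(f"pics/{n}0.npz",im=im,d=d)
    print(n,get_calibration(n))
print(get_calibration("wrist"))
E
```

```text
pics
{'time': 0.0, 'qpos': array([-1.25104218e+00,  3.42713080e-01,  1.52502837e+00, -4.59857612e-05,
        1.27538787e+00, -1.45988425e-01]), 'qvel': array([ 0.00044931, -0.00036287, -0.00084429,  0.00011923, -0.00055762,
        0.00065259]), 'joint_efforts': array([-4.11077126e-03, -4.31256652e+01, -2.44223177e+01,  7.13164313e-02,
        5.61437826e-02, -1.08575796e-04]), 'tool_pos': array([ 0.23566121, -0.46870466,  0.24304598]), 'tool_rot': array([-1.57061629e+00,  1.52671726e-03, -1.10504019e+00]), 'contact_force': array([0.6400219 , 0.33260439, 0.11217838]), 'torque': array([-0.02425384, -0.00497959, -0.01635896]), 'opening': 0.09153102210356756}
0.017
scene {'fx': 385.48079889310196, 'fy': 385.48079889310196, 'cx': 316.38067568898435, 'cy': 203.67871839266604, 'xyz': array([-0.1516116 ,  0.51243897,  0.88662439]), 'rotation': array([-2.34496306,  0.01454628, -2.15315024])}
top {'fx': 432.58895597031545, 'fy': 432.58895597031545, 'cx': 330.721364229757, 'cy': 197.26824753286886, 'xyz': array([0.32885155, 0.10211587, 1.53198286]), 'rotation': array([-3.01204973,  0.00700301, -1.58141932])}
{'fx': 298.79339839681984, 'fy': 298.79339839681984, 'cx': 316.64287313068, 'cy': 198.7676225227462, 'mount': array([[ 9.99999533e-01, -8.68806612e-04, -4.22564890e-04,
        -2.23065740e-04],
       [ 1.96035818e-04, -2.45812744e-01,  9.69317315e-01,
        -1.41361633e-01],
       [-9.46021128e-04, -9.69316945e-01, -2.45812459e-01,
         6.50039320e-02],
       [ 0.00000000e+00,  0.00000000e+00,  0.00000000e+00,
         1.00000000e+00]])}
```

View pics/top0.png

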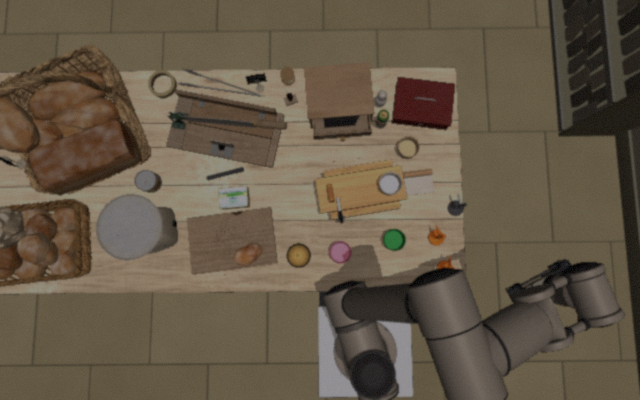

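View pics/scene0.png

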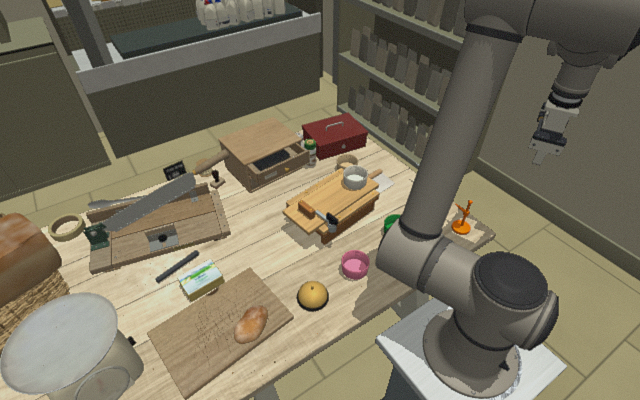

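```bash
cat > h.py <<'E'
import numpy as np, cv2
from scipy.spatial.transform import Rotation as Rn
from cell import status, read_camera, get_calibration, robot
def cam(n, st=None):
    c=get_calibration(n)
    if n=="wrist":
        T=np.eye(4);T[:3,:3]=Rn.from_euler('xyz',st['tool_rot']).as_matrix();T[:3,3]=st['tool_pos']
        M=T@np.array(c['mount']);return c,M[:3,:3],M[:3,3]
    return c,Rn.from_euler('xyz',c['rotation']).as_matrix(),np.array(c['xyz'])
def ray(n,uv,z,st=None):
    c,R,t=cam(n,st); uv=np.atleast_2d(np.array(uv,float))
    d=np.c_[(uv[:,0]-c['cx'])/c['fx'],(uv[:,1]-c['cy'])/c['fy'],np.ones(len(uv))]@R.T
    return t+d*((z-t[2])/d[:,2])[:,None]
def proj(n,P,st=None):
    c,R,t=cam(n,st); q=(np.atleast_2d(P)-t)@R
    return np.c_[c['cx']+c['fx']*q[:,0]/q[:,2],c['cy']+c['fy']*q[:,1]/q[:,2]]
E
python3 - <<'E'
from h import *
a=np.load('pics/top0.npz')['im']; c=a[140:270,300:480]
cv2.imwrite('pics/top0z.png',cv2.resize(c[:,:,::-1],None,fx=4.4,fy=4.4,interpolation=cv2.INTER_CUBIC))
a=np.load('pics/scene0.npz')['im']; c=a[140:260,260:420]
cv2.imwrite('pics/scene0z.png',cv2.resize(c[:,:,::-1],None,fx=5,fy=5,interpolation=cv2.INTER_CUBIC))
print(ray("top",[(340,210),(456,207),(390,184),(322,194),(405,187)],0.08))
E
```

```text
[[ 0.47446065  0.07945252  0.08      ]
 [ 0.48018605 -0.311318    0.08      ]
 [ 0.56121197 -0.09146393  0.08      ]
 [ 0.52961608  0.13970904  0.08      ]
 [ 0.55031625 -0.14199044  0.08      ]]
```

View pics/top0z.png

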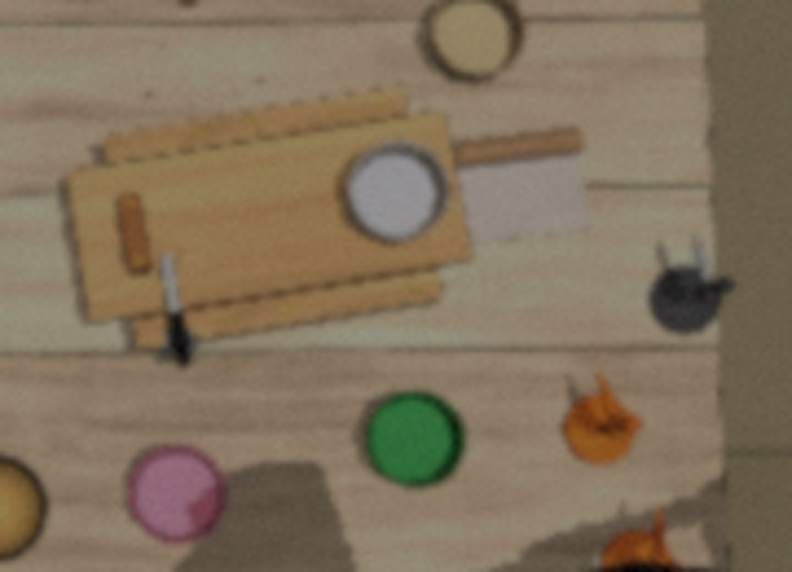

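View pics/scene0z.png

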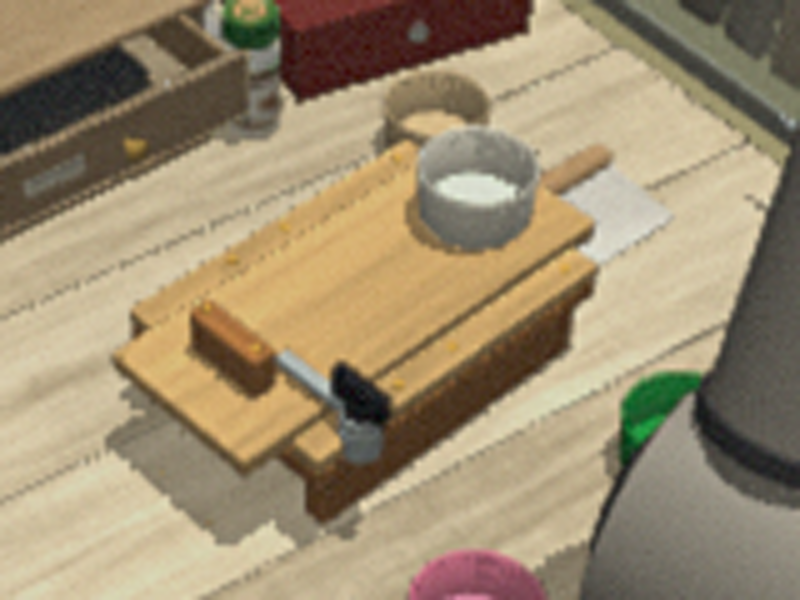

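Run:
```python
from h import *
z=lambda p:np.array(p,float)/4.4+[300,140]-0.4
C=ray("top",z([(68,175),(445,115),(470,258),(88,320)]),0.076)[:,:2]
print(C)
for i in range(4): print(np.linalg.norm(C[i]-C[(i+1)%4]))
d=(C[0]+C[3]-C[1]-C[2])/2; d/=np.linalg.norm(d); print("+y dir",d,"yaw",np.arctan2(-d[0],d[1]))
print("center",C.mean(0))
print("knob",ray("top",z([(178,337)]),.106), "tip", ray("top",z([(700,242)]),.068),"foot",ray("top",z([(685,298)]),.006),"bar",ray("top",z([(133,233)]),.108),"dish",ray("top",z([(395,193)]),.118))
```

```text
[[ 0.58084484  0.1631194 ]
 [ 0.62469872 -0.13050062]
 [ 0.5123604  -0.14620061]
 [ 0.46774193  0.14842566]]
0.29687687207390495
0.11343010418063516
0.29798565218253437
0.11405338154553643
+y dir [-0.14872746  0.98887822] yaw 0.14928129970727652
center [0.54641147 0.00871096]
knob [[0.45129808 0.0799534  0.106     ]] tip [[ 0.52381059 -0.32592593  0.068     ]] foot [[ 0.48676343 -0.32979596  0.006     ]] bar [[0.5302935  0.11292135 0.108     ]] dish [[ 0.55695061 -0.08437632  0.118     ]]
```

```bash
python3 -m creep '[{"dx":-0.03,"dy":-0.01,"dz":0.06,"ry":-0.18},{"dx":-0.06,"dy":-0.01,"dz":0.12,"ry":-0.36},{"dx":-0.09,"dy":-0.01,"dz":0.18,"ry":-0.54},{"dx":-0.12,"dy":-0.01,"dz":0.245,"ry":-0.72},{"dx":-0.12,"dy":-0.01,"dz":0.245,"ry":-0.9},{"dx":-0.12,"dy":-0.01,"dz":0.245,"ry":-1.08},{"dx":-0.12,"dy":-0.01,"dz":0.245,"ry":-1.26},{"dx":-0.12,"dy":-0.01,"dz":0.245,"ry":-1.44},{"dx":-0.12,"dy":-0.01,"dz":0.245,"ry":-1.62},{"dx":-0.12,"dy":-0.01,"dz":0.245,"ry":-1.8},{"dx":-0.12,"dy":-0.01,"dz":0.245,"ry":-1.98},{"dx":-0.12,"dy":-0.01,"dz":0.245,"ry":-2.16},{"dx":-0.12,"dy":-0.01,"dz":0.245,"ry":-2.34},{"dx":-0.12,"dy":-0.01,"dz":0.245,"ry":-2.52},{"dx":-0.12,"dy":-0.01,"dz":0.245,"ry":-2.7},{"dx":-0.12,"dy":-0.01,"dz":0.245,"ry":-2.8},{"dx":-0.12,"dy":-0.01,"dz":0.245,"ry":-2.8},{"dx":-0.12,"dy":-0.01,"dz":0.245,"ry":-2.8}]' 20
cat > look.py <<'E'
import sys,pickle
from h import *
s=status.observe(); im,d=read_camera("wrist")
n=sys.argv[1]; cv2.imwrite(f"pics/{n}.png",im[:,:,::-1]); pickle.dump((s,im,d),open(f"pics/{n}.pkl","wb"))
print(s['time'],s['tool_pos'],s['tool_rot'],s['qpos'],s['opening'],s['contact_force'])
E
python3 look.py w1
```

```text
0.1 [ 0.23570415 -0.46874314  0.24312586] [-1.57061237e+00  1.34893741e-03 -1.10501985e+00] [-1.25100421e+00  3.42648929e-01  1.52489491e+00 -1.48732614e-05
  1.27541016e+00 -1.45979888e-01] 0.09168432879017056 [-0.81034048  0.0939584  -0.1959347 ]invalid input at $[0]: expected keys dx, dy, dz, rx, ry, rz, gripper
```

View pics/w1.png

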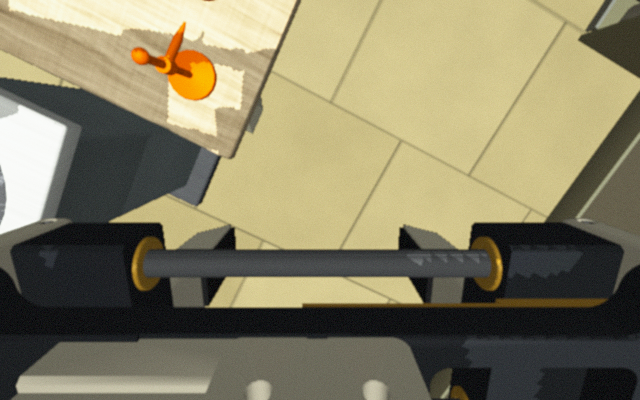

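```bash
python3 -m creep '[{"dx":-0.06,"dy":-0.01,"dz":0.12,"rx":0,"ry":-0.36,"rz":0,"gripper":1},{"dx":-0.06,"dy":-0.01,"dz":0.12,"rx":0,"ry":-0.36,"rz":0,"gripper":1},{"dx":-0.12,"dy":-0.01,"dz":0.245,"rx":0,"ry":-0.72,"rz":0,"gripper":1},{"dx":-0.12,"dy":-0.01,"dz":0.245,"rx":0,"ry":-0.72,"rz":0,"gripper":1},{"dx":-0.12,"dy":-0.01,"dz":0.245,"rx":0,"ry":-1.44,"rz":0,"gripper":1},{"dx":-0.12,"dy":-0.01,"dz":0.245,"rx":0,"ry":-1.44,"rz":0,"gripper":1},{"dx":-0.12,"dy":-0.01,"dz":0.245,"rx":0,"ry":-1.44,"rz":0,"gripper":1},{"dx":-0.12,"dy":-0.01,"dz":0.245,"rx":0,"ry":-1.44,"rz":0,"gripper":1},{"dx":-0.12,"dy":-0.01,"dz":0.245,"rx":0,"ry":-2.8,"rz":0,"gripper":1},{"dx":-0.12,"dy":-0.01,"dz":0.245,"rx":0,"ry":-2.8,"rz":0,"gripper":1},{"dx":-0.12,"dy":-0.01,"dz":0.245,"rx":0,"ry":-2.8,"rz":0,"gripper":1},{"dx":-0.12,"dy":-0.01,"dz":0.245,"rx":0,"ry":-2.8,"rz":0,"gripper":1},{"dx":-0.12,"dy":-0.01,"dz":0.245,"rx":0,"ry":-2.8,"rz":0,"gripper":1},{"dx":-0.12,"dy":-0.01,"dz":0.245,"rx":0,"ry":-2.8,"rz":0,"gripper":1},{"dx":-0.12,"dy":-0.01,"dz":0.245,"rx":0,"ry":-2.8,"rz":0,"gripper":1},{"dx":-0.12,"dy":-0.01,"dz":0.245,"rx":0,"ry":-2.8,"rz":0,"gripper":1},{"dx":-0.12,"dy":-0.01,"dz":0.245,"rx":0,"ry":-2.8,"rz":0,"gripper":1},{"dx":-0.12,"dy":-0.01,"dz":0.245,"rx":0,"ry":-2.8,"rz":0,"gripper":1}]' 20 && python3 look.py w2
```

```text
time: 2.4
tool_pos: [0.4008, -0.2518, 0.2536]
tool_rot: [-1.571, -0.0, 1.694]
contact_force: [-0.9, -1.1, -0.6]
opening: 0.0918
2.4 [ 0.4007731  -0.25177045  0.25361268] [-1.57063338e+00 -1.32413727e-04  1.69389710e+00] [-7.23014797e-01  2.38939518e-01  1.64168742e+00 -3.59359286e-05
  1.26117287e+00 -2.41690095e+00] 0.09180699409329804 [-0.8862422  -1.07816603 -0.64256422]
```

View pics/w2.png

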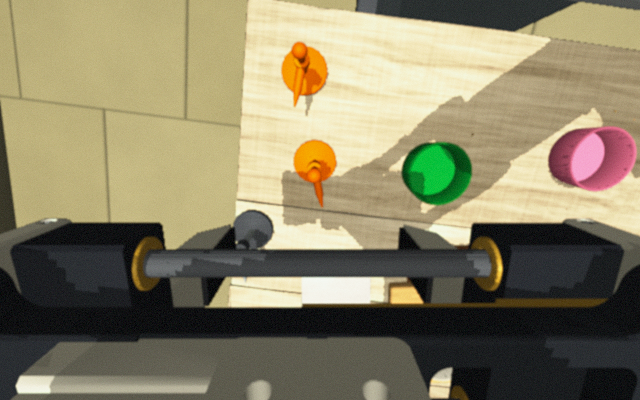

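```bash
python3 -m creep '[{"dx":-0.02,"dy":0,"dz":-0.06,"rx":0,"ry":0,"rz":0,"gripper":1},{"dx":-0.04,"dy":0,"dz":-0.12,"rx":0,"ry":0,"rz":0,"gripper":1},{"dx":-0.04,"dy":0,"dz":-0.17,"rx":0,"ry":0,"rz":0,"gripper":1},{"dx":-0.04,"dy":0,"dz":-0.17,"rx":0,"ry":0,"rz":0,"gripper":1},{"dx":-0.04,"dy":0,"dz":-0.17,"rx":0,"ry":0,"rz":0,"gripper":1}]' 20 && python3 look.py w3
```

```text
time: 3.08
tool_pos: [0.574, -0.2703, 0.2532]
tool_rot: [-1.57, -0.001, 1.695]
contact_force: [0.1, -0.6, -0.8]
opening: 0.092
3.075 [ 0.57403913 -0.27029956  0.25315782] [-1.56952441e+00 -5.35269374e-04  1.69496847e+00] [-5.60593162e-01  5.43322626e-01  1.17547069e+00 -3.94107258e-04
  1.42412309e+00 -2.25550412e+00] 0.09195923981495449 [ 0.08692134 -0.5520483  -0.79592277]
```

View pics/w3.png

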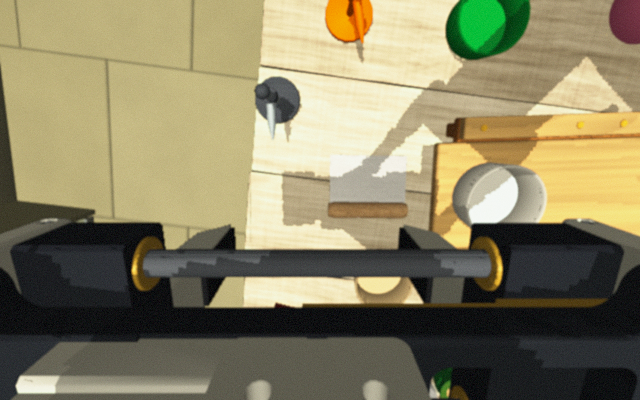

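Run:
```python
from h import *
a=cv2.imread('pics/w3.png')
A=cv2.resize(a[70:170,230:330],None,fx=5,fy=5,interpolation=cv2.INTER_CUBIC)
cv2.imwrite('pics/w3a.png',A)
B=cv2.resize(a[110:240,410:560],None,fx=4,fy=4,interpolation=cv2.INTER_CUBIC)
cv2.imwrite('pics/w3b.png',B)
```

```text
(no output)
```

View pics/w3a.png

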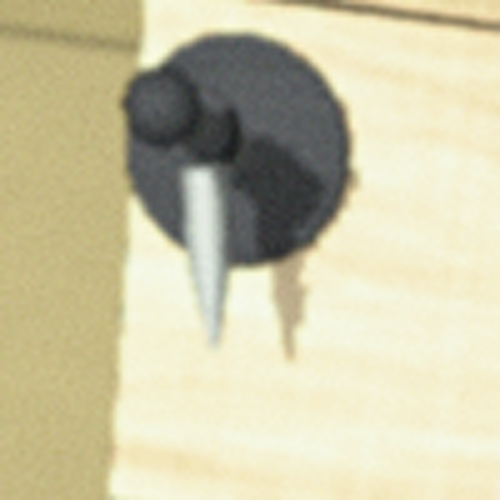

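View pics/w3b.png

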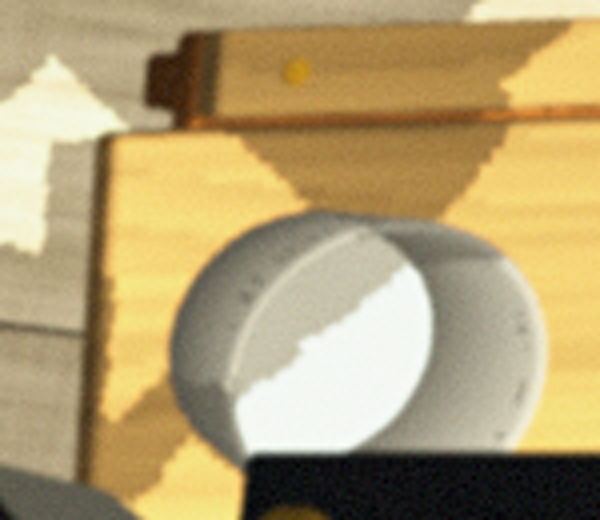

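Run:
```python
from h import *
import pickle
s,im,d=pickle.load(open('pics/w3.pkl','rb'))
tip=ray("wrist",[(272.1,139.1)],.068,s)[0]
E=ray("wrist",[(436.9,144.3),(432.8,227)],.076,s); Eb=ray("wrist",[(433.7,144.3),(430,227)],.060,s)
S=ray("wrist",[(437.5,144.4),(559.5,140)],.076,s)
Ch=ray("wrist",[(462,116.5),(559,114)],.073,s)
print(tip);print(E,Eb);print(S);print("yaw side",np.arctan2(-(S[1]-S[0])[0],(S[1]-S[0])[1]),"yaw front",np.arctan2((E[1]-E[0])[1],(E[1]-E[0])[0]))
print("stand side pts", Ch)
y=0.149;u=np.array([-np.sin(y),np.cos(y)])
print("travel",E[:,:2]@u-tip[:2]@u,Eb[:,:2]@u-tip[:2]@u, "from top", )
```

```text
[ 0.53033034 -0.32380989  0.068     ]
[[ 0.51384435 -0.15024557  0.076     ]
 [ 0.60451487 -0.13453294  0.076     ]] [[ 0.51456793 -0.14730506  0.06      ]
 [ 0.60976402 -0.13058505  0.06      ]]
[[ 0.51386846 -0.14959614  0.076     ]
 [ 0.49368922 -0.02361905  0.076     ]]
yaw side 0.15883255018907677 yaw front 0.1715895887969317
stand side pts [[ 0.48279347 -0.12944881  0.073     ]
 [ 0.4679847  -0.03022736  0.073     ]]
travel [0.17408857 0.17616713] [0.17688909 0.17929204] from top
```

```bash
python3 -m creep '[{"dx":0.06,"dy":0,"dz":-0.01,"rx":0,"ry":0,"rz":0,"gripper":1},{"dx":0.12,"dy":0,"dz":-0.02,"rx":0,"ry":0,"rz":0,"gripper":1},{"dx":0.18,"dy":0,"dz":-0.02,"rx":0,"ry":0,"rz":0,"gripper":1},{"dx":0.24,"dy":0,"dz":-0.02,"rx":0,"ry":0,"rz":0,"gripper":1},{"dx":0.31,"dy":0,"dz":-0.02,"rx":0,"ry":0,"rz":0,"gripper":1},{"dx":0.31,"dy":0,"dz":-0.02,"rx":0,"ry":0,"rz":0,"gripper":1},{"dx":0.31,"dy":0,"dz":-0.02,"rx":0,"ry":0,"rz":0,"gripper":1},{"dx":0.31,"dy":0,"dz":-0.02,"rx":0,"ry":0,"rz":0,"gripper":1}]' 20 && python3 look.py w4
```

```text
time: 4.12
tool_pos: [0.556, 0.0379, 0.2539]
tool_rot: [-1.571, 0.001, 1.693]
contact_force: [-0.2, -0.9, 0.0]
opening: 0.0919
4.125 [0.55595793 0.03791465 0.25394948] [-1.57117699e+00  6.64649148e-04  1.69295619e+00] [-6.91272283e-02  3.93682424e-01  1.41696735e+00 -5.97323898e-04
  1.33044284e+00 -1.76194150e+00] 0.09193967028074651 [-0.23325627 -0.9109131   0.01794951]
```

View pics/w4.png

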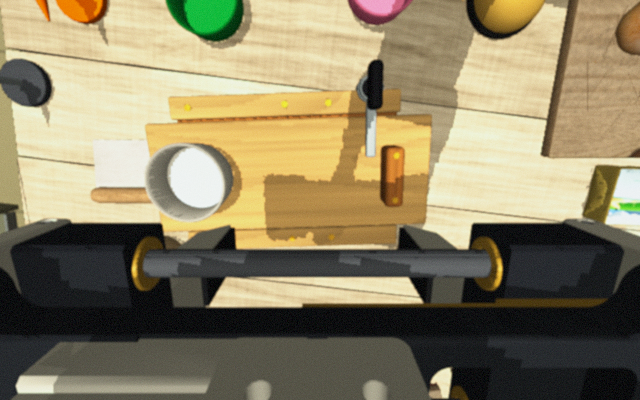

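Run:
```python
from h import *
a=cv2.imread('pics/w4.png')
cv2.imwrite('pics/w4a.png',cv2.resize(a[40:240,330:450],None,fx=3,fy=3,interpolation=cv2.INTER_CUBIC))
cv2.imwrite('pics/w4b.png',cv2.resize(a[80:250,130:440],None,fx=2.5,fy=2.5,interpolation=cv2.INTER_CUBIC))
```

```text
(no output)
```

View pics/w4a.png

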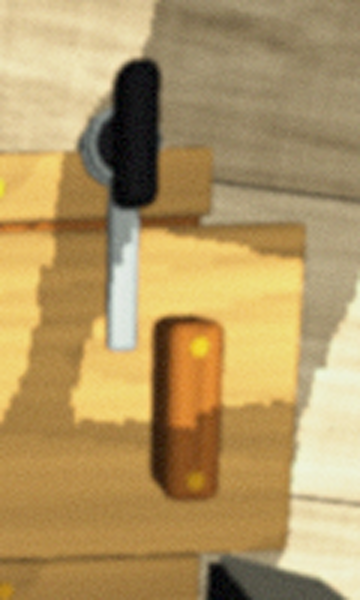

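View pics/w4b.png

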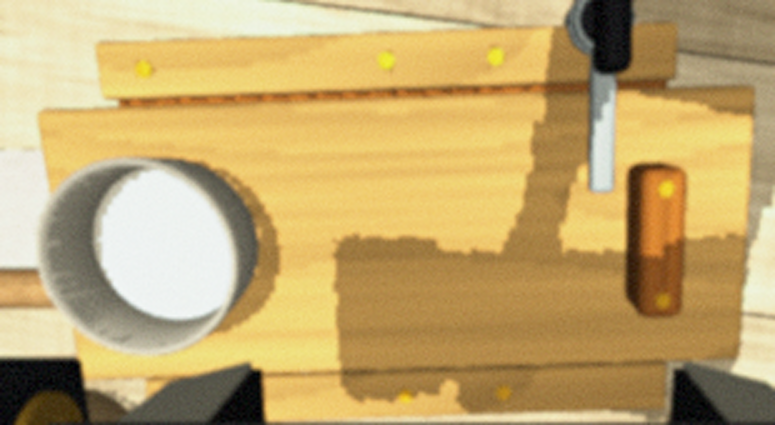

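Run:
```python
from h import *
import pickle
s,im,d=pickle.load(open('pics/w4.pkl','rb'))
g=im[50:120,350:400].max(2); m=(g<45).astype(np.uint8)
ys,xs=np.nonzero(m); 
for r in range(8,70,4):
    x=np.nonzero(m[r])[0]
    if len(x): print(r+50,x.min()+350,x.max()+350,end='; ')
z=lambda p:np.array(p,float)/3+[330,40]-.33
W=lambda p,h:ray("wrist",z(p),h,s)[:,:2]
R=W([(160,75),(156.5,190)],.117); dv=R[0]-R[1]; print("\nknob right edge",R,"dir",np.arctan2(dv[1],dv[0]))
top=W([(140,59)],.117)[0]; print("knob far end",top)
F=W([(122.5,350),(124.5,215)],.088); print("finger",F, "ang",np.arctan2(*(F[0]-F[1])[::-1]))
# bar
B=W([(177,318),(222,322),(217,497),(172,497)],.108); print("bar top corners",B)
zb=lambda p:np.array(p,float)/2.5+[130,80]-.3
Wb=lambda p,h:ray("wrist",zb(p),h,s)[:,:2]
K=Wb([(40,112),(752,89),(739,359),(83,376)],.076); print("board",K,[np.linalg.norm(K[i]-K[(i+1)%4]) for i in range(4)])
dv=K[1]-K[0]; print("yaw",np.arctan2(-dv[0],dv[1])); dv=K[2]-K[3]; print("yaw",np.arctan2(-dv[0],dv[1]))
S=Wb([(97,44),(675,22)],.073); dv=S[1]-S[0]; print("stand edge",S,np.linalg.norm(dv),"yaw",np.arctan2(-dv[0],dv[1]))
```

```text
62 372 381; 66 369 382; 70 369 381; 74 368 381; 78 368 381; 82 365 381; 86 363 382; 90 363 381; 94 366 381; 98 368 381; 102 367 381; 106 368 380; 
knob right edge [[0.43469253 0.08066123]
 [0.46591908 0.08516195]] dir -2.9984471102959582
knob far end [0.43120128 0.07423348]
finger [[0.5162295  0.08849477]
 [0.4724536  0.08184261]] ang 0.15080573151982152
bar top corners [[0.50246536 0.10012598]
 [0.50197432 0.11449741]
 [0.55876903 0.12390441]
 [0.56057986 0.1090511 ]]
board [[ 0.51299762 -0.14609404]
 [ 0.46826336  0.14514082]
 [ 0.58394177  0.16442972]
 [ 0.6279007  -0.12897751]] [np.float64(0.2946504678476794), np.float64(0.1172755617063189), np.float64(0.2966819615871204), np.float64(0.11617095859364428)]
yaw 0.15241084626177268
yaw 0.14871608176945544
stand edge [[ 0.48307987 -0.12403137]
 [ 0.44607461  0.10949721]] 0.2364423609969519 yaw 0.15715467272373185
```

```bash
python3 -m creep '[{"dx":0.026,"dy":0.02,"dz":0.049,"rx":0,"ry":-0.03,"rz":0,"gripper":0.45},{"dx":0.052,"dy":0.04,"dz":0.098,"rx":0,"ry":-0.03,"rz":0,"gripper":0.45},{"dx":0.052,"dy":0.09,"dz":0.098,"rx":0,"ry":-0.03,"rz":0,"gripper":0.45},{"dx":0.052,"dy":0.11,"dz":0.098,"rx":0,"ry":-0.03,"rz":0,"gripper":0.45},{"dx":0.052,"dy":0.11,"dz":0.098,"rx":0,"ry":-0.03,"rz":0,"gripper":0.45},{"dx":0.052,"dy":0.11,"dz":0.098,"rx":0,"ry":-0.03,"rz":0,"gripper":0.45}]' 25 && python3 look.py w5
python3 - <<'E'
from h import *
im,d=read_camera("scene");cv2.imwrite('pics/s5.png',cv2.resize(im[120:240,260:420,::-1],None,fx=5,fy=5,interpolation=cv2.INTER_CUBIC))
E
```

```text
time: 4.92
tool_pos: [0.4531, 0.0784, 0.1445]
tool_rot: [-1.572, 0.0, 1.724]
contact_force: [-0.5, 0.6, -0.4]
opening: 0.0423
4.925 [0.45310788 0.07842315 0.14450467] [-1.57215681e+00  3.21613178e-04  1.72371893e+00] [ 4.54099487e-03  3.38088927e-01  1.84019584e+00 -1.42570347e-04
  9.61914816e-01 -1.71909670e+00] 0.0422875920732765 [-0.47312467  0.55264546 -0.37295089]
```

View pics/w5.png

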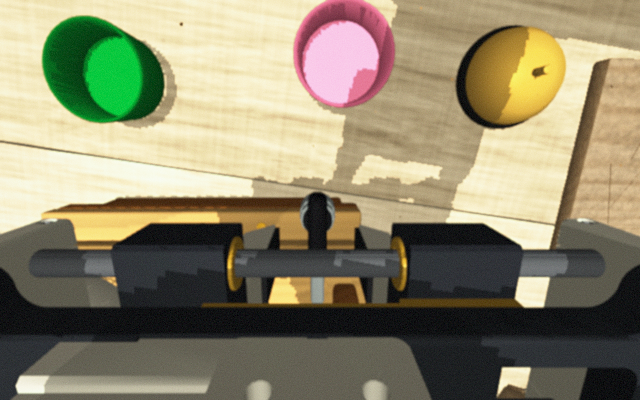

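View pics/s5.png

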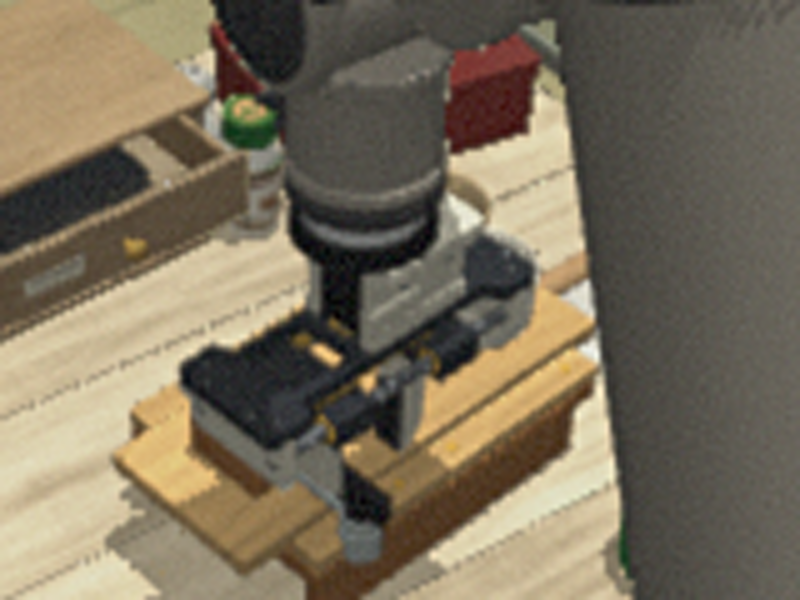

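```bash
python3 -m creep '[{"dx":0,"dy":0.016,"dz":0,"rx":0,"ry":0,"rz":0,"gripper":0.45},{"dx":0,"dy":0.031,"dz":0,"rx":0,"ry":0,"rz":0,"gripper":0.45},{"dx":0,"dy":0.031,"dz":0,"rx":0,"ry":0,"rz":0,"gripper":0.45},{"dx":0,"dy":0.031,"dz":0,"rx":0,"ry":0,"rz":0,"gripper":0},{"dx":0,"dy":0.031,"dz":0,"rx":0,"ry":0,"rz":0,"gripper":0},{"dx":0,"dy":0.031,"dz":0,"rx":0,"ry":0,"rz":0,"gripper":0},{"dx":0,"dy":0.031,"dz":0,"rx":0,"ry":0,"rz":0,"gripper":0},{"dx":0,"dy":0.031,"dz":0,"rx":0,"ry":0,"rz":0,"gripper":0}]' 25
```

```text
time: 6.02
tool_pos: [0.4525, 0.0787, 0.1131]
tool_rot: [-1.572, 0.001, 1.725]
contact_force: [-0.4, -3.9, 3.5]
opening: 0.0118
```

```bash
python3 -m creep '[{"dx":0,"dy":0,"dz":0,"rx":0,"ry":0.15,"rz":0,"gripper":0},{"dx":0,"dy":0,"dz":0,"rx":0,"ry":0.3,"rz":0,"gripper":0},{"dx":0,"dy":0,"dz":0,"rx":0,"ry":0.45,"rz":0,"gripper":0},{"dx":0,"dy":0,"dz":0,"rx":0,"ry":0.6,"rz":0,"gripper":0},{"dx":0,"dy":0,"dz":0,"rx":0,"ry":0.75,"rz":0,"gripper":0},{"dx":0,"dy":0,"dz":0,"rx":0,"ry":0.9,"rz":0,"gripper":0}]' 25
```

```text
time: 6.78
tool_pos: [0.4522, 0.0777, 0.1131]
tool_rot: [-1.573, 0.002, 0.821]
contact_force: [-2.1, -10.9, 6.5]
opening: 0.0117
```

```bash
python3 -m creep '[{"dx":-0.001,"dy":0,"dz":-0.001,"rx":0,"ry":0.12,"rz":0,"gripper":0},{"dx":-0.001,"dy":0,"dz":-0.001,"rx":0,"ry":0.24,"rz":0,"gripper":0},{"dx":-0.001,"dy":0,"dz":-0.001,"rx":0,"ry":0.36,"rz":0,"gripper":0},{"dx":-0.001,"dy":0,"dz":-0.001,"rx":0,"ry":0.48,"rz":0,"gripper":0},{"dx":-0.001,"dy":0,"dz":-0.001,"rx":0,"ry":0.6,"rz":0,"gripper":0},{"dx":-0.001,"dy":0,"dz":-0.001,"rx":0,"ry":0.66,"rz":0,"gripper":0},{"dx":-0.001,"dy":0,"dz":-0.001,"rx":0,"ry":0.66,"rz":0,"gripper":0},{"dx":-0.001,"dy":0,"dz":-0.001,"rx":0,"ry":0.66,"rz":0,"gripper":0}]' 25; python3 -c "
from h import *
s=status.observe();print(s['torque'],s['contact_force'],s['tool_rot'],s['joint_efforts'])"
```

```text
time: 7.78
tool_pos: [0.4515, 0.0771, 0.113]
tool_rot: [-1.572, 0.002, 0.165]
contact_force: [-4.7, -5.3, 8.5]
opening: 0.0119
[-1.02206748  0.58514212 -0.06109867] [-4.67370296 -5.2659417   8.50451476] [-1.5716484   0.00172579  0.16516876] [  2.19067857 -35.98316789 -18.7202543    1.33521572  -1.25075977
  -0.04674385]
```

```bash
python3 -m creep '[{"dx":0,"dy":0,"dz":0,"rx":0,"ry":0.04,"rz":0,"gripper":0},{"dx":0,"dy":0,"dz":0,"rx":0,"ry":0.05,"rz":0,"gripper":0},{"dx":0,"dy":0,"dz":0,"rx":0,"ry":0.05,"rz":0,"gripper":0}]' 25; python3 -c "
from h import *
s=status.observe();print(s['torque'],s['contact_force'],s['tool_rot'],s['joint_efforts'])"
```

```text
time: 8.15
tool_pos: [0.4514, 0.0771, 0.113]
tool_rot: [-1.572, 0.002, 0.116]
contact_force: [-4.7, -4.7, 8.3]
opening: 0.0119
[-0.94271888  0.63170429  0.26406234] [-4.68230712 -4.72735489  8.30293223] [-1.57192971  0.00181316  0.1159518 ] [  1.83430307 -35.94451189 -18.76733601   1.51625857  -1.29493061
   0.29974725]
```

```bash
python3 -m creep '[{"dx":0,"dy":0,"dz":0,"rx":0,"ry":0,"rz":0,"gripper":0.35},{"dx":0,"dy":0,"dz":0,"rx":0,"ry":0,"rz":0,"gripper":0.35},{"dx":0,"dy":0,"dz":0,"rx":0,"ry":0,"rz":0,"gripper":0.35},{"dx":0,"dy":-0.04,"dz":0,"rx":0,"ry":0,"rz":0,"gripper":0.35},{"dx":0,"dy":-0.09,"dz":0,"rx":0,"ry":0,"rz":0,"gripper":0.35},{"dx":0.05,"dy":-0.14,"dz":-0.02,"rx":0,"ry":-0.18,"rz":0,"gripper":0.5},{"dx":0.1,"dy":-0.14,"dz":-0.04,"rx":0,"ry":-0.36,"rz":0,"gripper":0.5},{"dx":0.1,"dy":-0.14,"dz":-0.04,"rx":0,"ry":-0.8,"rz":0,"gripper":0.5},{"dx":0.1,"dy":-0.14,"dz":-0.04,"rx":0,"ry":-0.8,"rz":0,"gripper":0.5},{"dx":0.1,"dy":-0.14,"dz":-0.04,"rx":0,"ry":-1.6,"rz":0,"gripper":0.5},{"dx":0.1,"dy":-0.14,"dz":-0.04,"rx":0,"ry":-1.6,"rz":0,"gripper":0.5},{"dx":0.1,"dy":-0.14,"dz":-0.04,"rx":0,"ry":-1.6,"rz":0,"gripper":0.5},{"dx":0.1,"dy":-0.14,"dz":-0.04,"rx":0,"ry":-1.6,"rz":0,"gripper":0.5},{"dx":0.1,"dy":-0.14,"dz":-0.04,"rx":0,"ry":-1.6,"rz":0,"gripper":0.5},{"dx":0.1,"dy":-0.14,"dz":-0.04,"rx":0,"ry":-1.6,"rz":0,"gripper":0.5},{"dx":0.1,"dy":-0.14,"dz":-0.04,"rx":0,"ry":-1.6,"rz":0,"gripper":0.5}]' 25; python3 look.py w6
```

```text
time: 10.15
tool_pos: [0.5562, 0.0495, 0.2526]
tool_rot: [-1.571, -0.0, 1.713]
contact_force: [0.0, 0.4, -1.1]
opening: 0.0459
10.15 [0.55619638 0.04949488 0.25255083] [-1.57059379e+00 -7.19774802e-05  1.71274208e+00] [-4.85146631e-02  3.97148727e-01  1.41552228e+00  3.33020170e-05
  1.32913414e+00 -1.76126473e+00] 0.045927777843904796 [ 0.00825229  0.36921517 -1.12607335]
```

View pics/w6.png

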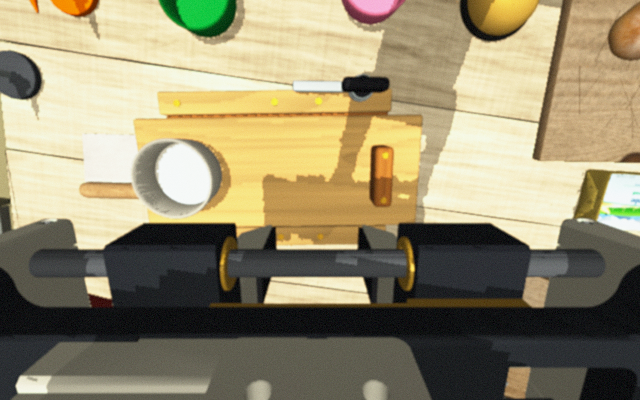

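Run:
```python
from h import *
a=cv2.imread('pics/w6.png')
cv2.imwrite('pics/w6a.png',cv2.resize(a[130:230,350:440],None,fx=6,fy=6,interpolation=cv2.INTER_CUBIC))
```

```text
(no output)
```

View pics/w6a.png

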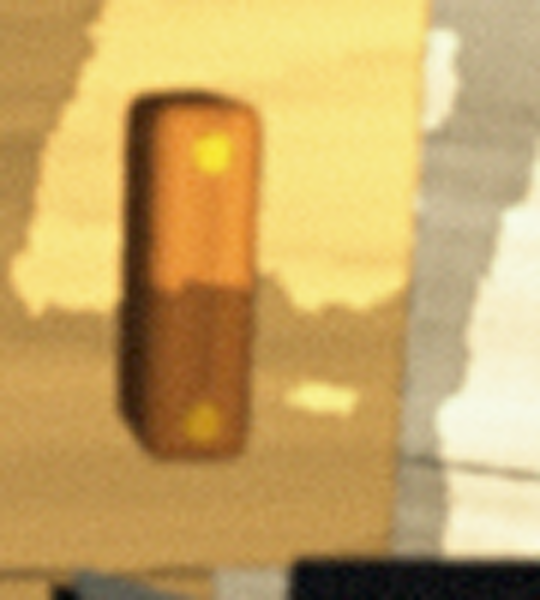

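Run:
```python
from h import *
import pickle
s,im,d=pickle.load(open('pics/w6.pkl','rb'))
P=ray("wrist",[(384.2,177.6)],.108,s)[0]; Q=ray("wrist",[(385,155.3),(383.5,200)],.108,s);print(P,Q,np.arctan2(*(Q[1]-Q[0])[1::-1]))
c,R,t=cam("wrist",s)
m=d[170:185,380:388]; print("bar depth",np.median(m))
T=Rn.from_euler('xyz',s['tool_rot']).as_matrix(); print("tool delta (dx,dz)",(T.T@(P-s['tool_pos'])))
```

```text
[0.53195587 0.11222074 0.108     ] [[0.51070921 0.10876437 0.108     ]
 [0.55409529 0.11592606 0.108     ]] 0.16359355226424166
bar depth 0.28934884
tool delta (dx,dz) [0.06551389 0.14455861 0.01509363]
```

```bash
python3 -m creep '[{"dx":0.04,"dy":0.03,"dz":0.015,"rx":0,"ry":-0.013,"rz":0,"gripper":0.5},{"dx":0.0655,"dy":0.07,"dz":0.015,"rx":0,"ry":-0.013,"rz":0,"gripper":0.5},{"dx":0.0655,"dy":0.115,"dz":0.015,"rx":0,"ry":-0.013,"rz":0,"gripper":0.5},{"dx":0.0655,"dy":0.115,"dz":0.015,"rx":0,"ry":-0.013,"rz":0,"gripper":0.5},{"dx":0.0655,"dy":0.115,"dz":0.015,"rx":0,"ry":-0.013,"rz":0,"gripper":0.5}]' 25; python3 look.py w7
```

```text
time: 10.82
tool_pos: [0.533, 0.1119, 0.1392]
tool_rot: [-1.573, 0.0, 1.727]
contact_force: [0.5, -0.3, 0.4]
opening: 0.0462
10.825 [0.53301535 0.1119239  0.13922802] [-1.57295041e+00  2.67510283e-04  1.72707291e+00] [ 6.62756886e-02  4.80810374e-01  1.61794145e+00 -8.44045424e-05
  1.04067143e+00 -1.66075491e+00] 0.04615726176985656 [ 0.52503689 -0.29153467  0.35309645]
```

View pics/w7.png

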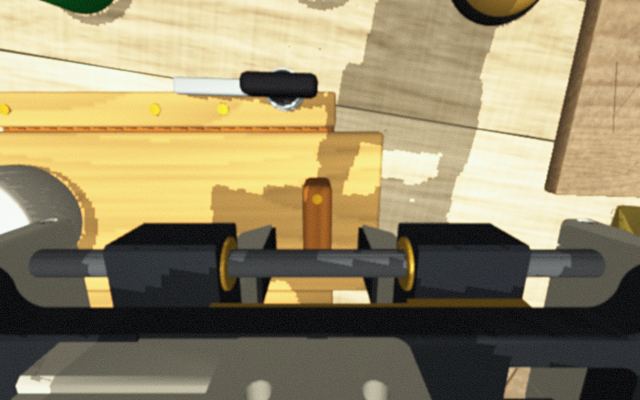

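```bash
python3 -m creep '[{"dx":0,"dy":0.021,"dz":0,"rx":0,"ry":0,"rz":0,"gripper":0.5},{"dx":0,"dy":0.041,"dz":0,"rx":0,"ry":0,"rz":0,"gripper":0.5},{"dx":0,"dy":0.041,"dz":0,"rx":0,"ry":0,"rz":0,"gripper":0.5}]' 40; python3 -m creep '[{"dx":0,"dy":0,"dz":0,"rx":0,"ry":0,"rz":0,"gripper":0},{"dx":0,"dy":0,"dz":0,"rx":0,"ry":0,"rz":0,"gripper":0},{"dx":0,"dy":0,"dz":0,"rx":0,"ry":0,"rz":0,"gripper":0},{"dx":0,"dy":0,"dz":0,"rx":0,"ry":0,"rz":0,"gripper":0},{"dx":0,"dy":0,"dz":0,"rx":0,"ry":0,"rz":0,"gripper":0}]' 40;python3 -c "
from h import *
s=status.observe();print(s['torque'],s['contact_force'],s['tool_rot'])"
```

```text
time: 11.25
tool_pos: [0.5322, 0.1118, 0.0973]
tool_rot: [-1.571, 0.0, 1.727]
contact_force: [-0.2, -0.4, -0.6]
opening: 0.0461
time: 11.88
tool_pos: [0.5323, 0.1121, 0.0973]
tool_rot: [-1.572, 0.0, 1.728]
contact_force: [-1.2, 0.3, 6.1]
opening: 0.0177
[-0.01817066 -0.03808792 -0.05788701] [-1.19374993  0.31649516  6.05980823] [-1.57177261e+00  2.72440344e-04  1.72796530e+00]
```

```bash
python3 -m creep '[{"dx":-0.001,"dy":0,"dz":0,"rx":0,"ry":0,"rz":0,"gripper":0},{"dx":-0.003,"dy":0,"dz":0,"rx":0,"ry":0,"rz":0,"gripper":0},{"dx":-0.006,"dy":0,"dz":0,"rx":0,"ry":0,"rz":0,"gripper":0},{"dx":-0.01,"dy":0,"dz":0,"rx":0,"ry":0,"rz":0,"gripper":0},{"dx":-0.015,"dy":0,"dz":0,"rx":0,"ry":0,"rz":0,"gripper":0},{"dx":-0.02,"dy":0,"dz":0,"rx":0,"ry":0,"rz":0,"gripper":0},{"dx":-0.025,"dy":0,"dz":0,"rx":0,"ry":0,"rz":0,"gripper":0},{"dx":-0.03,"dy":0,"dz":0,"rx":0,"ry":0,"rz":0,"gripper":0},{"dx":-0.034,"dy":0,"dz":0,"rx":0,"ry":0,"rz":0,"gripper":0},{"dx":-0.037,"dy":0,"dz":0,"rx":0,"ry":0,"rz":0,"gripper":0},{"dx":-0.039,"dy":0,"dz":0,"rx":0,"ry":0,"rz":0,"gripper":0},{"dx":-0.04,"dy":0,"dz":0,"rx":0,"ry":0,"rz":0,"gripper":0}]' 40;python3 -c "
from h import *
s=status.observe();print(s['torque'],s['contact_force'],s['tool_rot'])
im,d=read_camera('top');cv2.imwrite('pics/t8.png',cv2.resize(im[140:270,300:480,::-1],None,fx=4.4,fy=4.4,interpolation=cv2.INTER_CUBIC))
im,d=read_camera('scene');cv2.imwrite('pics/s8.png',cv2.resize(im[120:240,260:420,::-1],None,fx=5,fy=5,interpolation=cv2.INTER_CUBIC))"
```

```text
time: 13.38
tool_pos: [0.5384, 0.0741, 0.0973]
tool_rot: [-1.572, -0.002, 1.728]
contact_force: [-0.7, 7.9, 6.4]
opening: 0.0178
[1.07582622 0.03511126 0.05322492] [-0.68921951  7.85616493  6.43831355] [-1.57206947 -0.0020054   1.7279711 ]
```

View pics/t8.png

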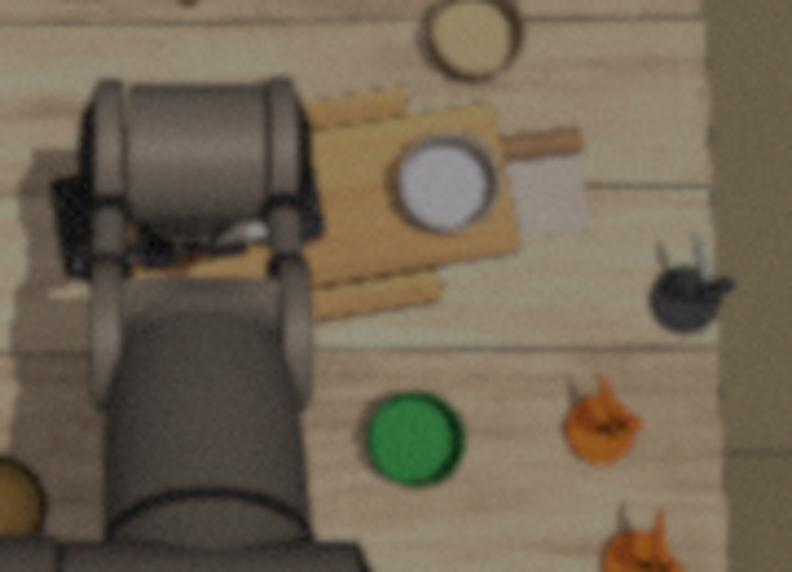

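View pics/s8.png

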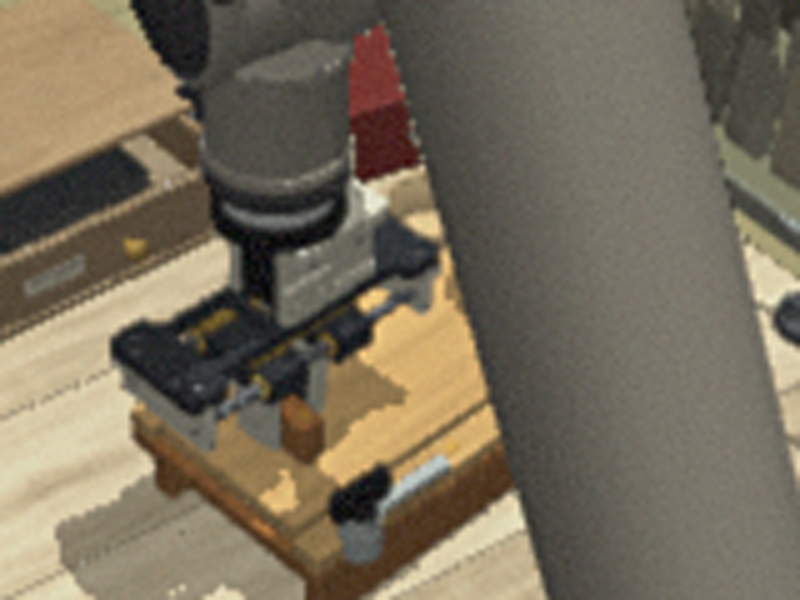

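```bash
python3 -m creep '[{"dx":-0.001,"dy":0,"dz":0,"rx":0,"ry":0,"rz":0,"gripper":0},{"dx":-0.003,"dy":0,"dz":0,"rx":0,"ry":0,"rz":0,"gripper":0},{"dx":-0.006,"dy":0,"dz":0,"rx":0,"ry":0,"rz":0,"gripper":0},{"dx":-0.01,"dy":0,"dz":0,"rx":0,"ry":0,"rz":0,"gripper":0},{"dx":-0.016,"dy":0,"dz":0,"rx":0,"ry":0,"rz":0,"gripper":0},{"dx":-0.022,"dy":0,"dz":0,"rx":0,"ry":0,"rz":0,"gripper":0},{"dx":-0.028,"dy":0,"dz":0,"rx":0,"ry":0,"rz":0,"gripper":0},{"dx":-0.034,"dy":0,"dz":0,"rx":0,"ry":0,"rz":0,"gripper":0},{"dx":-0.04,"dy":0,"dz":0,"rx":0,"ry":0,"rz":0,"gripper":0},{"dx":-0.046,"dy":0,"dz":0,"rx":0,"ry":0,"rz":0,"gripper":0},{"dx":-0.052,"dy":0,"dz":0,"rx":0,"ry":0,"rz":0,"gripper":0},{"dx":-0.058,"dy":0,"dz":0,"rx":0,"ry":0,"rz":0,"gripper":0},{"dx":-0.064,"dy":0,"dz":0,"rx":0,"ry":0,"rz":0,"gripper":0},{"dx":-0.07,"dy":0,"dz":0,"rx":0,"ry":0,"rz":0,"gripper":0},{"dx":-0.076,"dy":0,"dz":0,"rx":0,"ry":0,"rz":0,"gripper":0},{"dx":-0.082,"dy":0,"dz":0,"rx":0,"ry":0,"rz":0,"gripper":0},{"dx":-0.086,"dy":0,"dz":0,"rx":0,"ry":0,"rz":0,"gripper":0},{"dx":-0.089,"dy":0,"dz":0,"rx":0,"ry":0,"rz":0,"gripper":0},{"dx":-0.09,"dy":0,"dz":0,"rx":0,"ry":0,"rz":0,"gripper":0}]' 40;python3 -c "
from h import *
s=status.observe();print(s['torque'],s['contact_force'],s['tool_rot'])
im,d=read_camera('top');np.save('pics/t9.npy',im);cv2.imwrite('pics/t9.png',cv2.resize(im[150:225,360:480,::-1],None,fx=6.5,fy=6.5,interpolation=cv2.INTER_CUBIC))
im,d=read_camera('wrist');cv2.imwrite('pics/w9.png',im[:,:,::-1])"
```

```text
time: 15.85
tool_pos: [0.5524, -0.0146, 0.0974]
tool_rot: [-1.572, -0.002, 1.728]
contact_force: [-0.1, 9.6, 6.7]
opening: 0.0181
[1.31830724 0.05424983 0.04918602] [-0.13066715  9.55958573  6.66602496] [-1.57174925 -0.00236394  1.72789615]
```

View pics/t9.png

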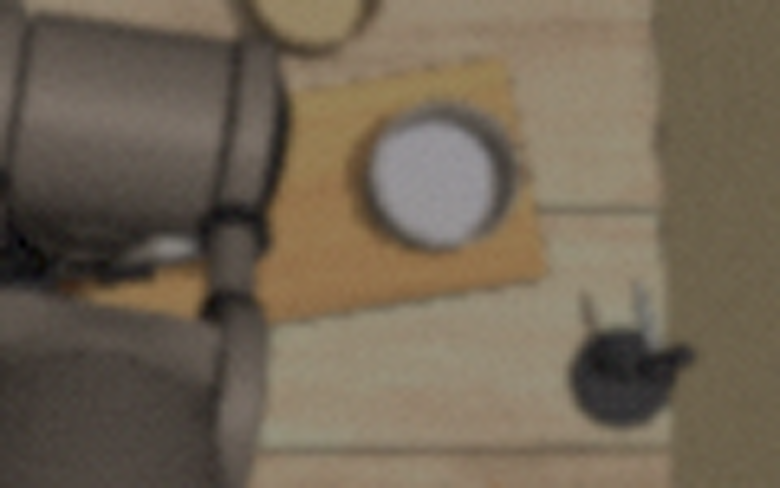

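View pics/w9.png

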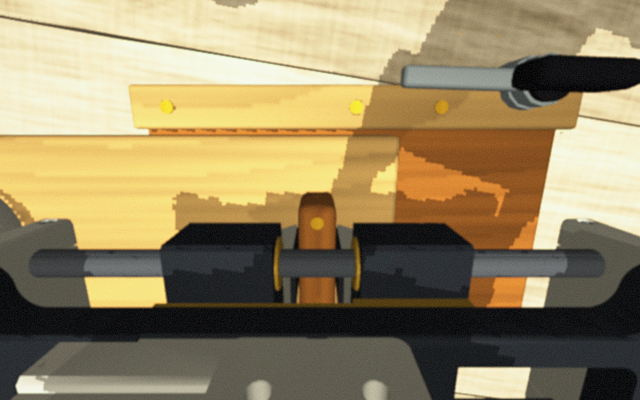

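Run:
```python
from h import *
z=lambda p:np.array(p,float)/6.5+[360,150]-.42
for y in (.150,.157):
    u=np.array([-np.sin(y),np.cos(y)])
    e=ray("top",z([(546,270),(511,65)]),.076)[:,:2]; t=ray("top",z([(639,280)]),.068)[0,:2]
    print(e,t,(e-t)@u, np.arctan2(*(e[1]-e[0])[::-1]))
im=np.load('pics/t9.npy');cv2.imwrite('pics/t9b.png',cv2.resize(im[155:215,425:475,::-1],None,fx=12,fy=10,interpolation=cv2.INTER_CUBIC)[:600])
```

```text
[[ 0.53525877 -0.27298664]
 [ 0.64462676 -0.25940101]] [ 0.53052728 -0.32351843] [0.04925731 0.04634664] 0.12358637365459395
[[ 0.53525877 -0.27298664]
 [ 0.64462676 -0.25940101]] [ 0.53052728 -0.32351843] [0.0491705  0.04548872] 0.12358637365459395
```

View pics/t9b.png

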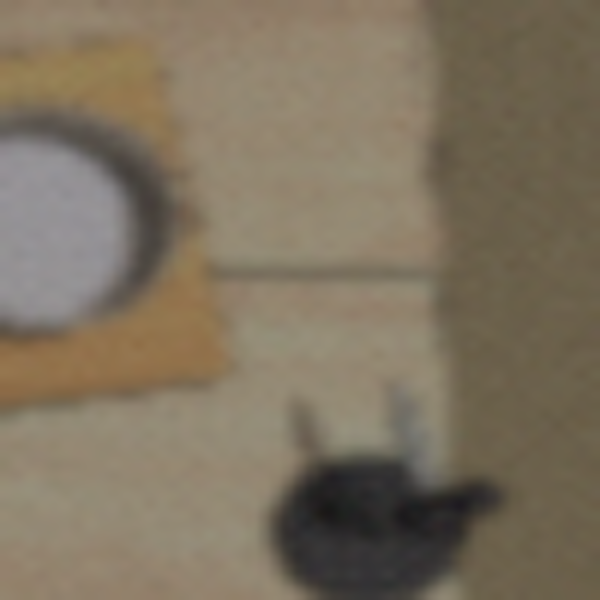

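```bash
python3 -m creep '[{"dx":-0.001,"dy":0,"dz":0,"rx":0,"ry":0,"rz":0,"gripper":0},{"dx":-0.003,"dy":0,"dz":0,"rx":0,"ry":0,"rz":0,"gripper":0},{"dx":-0.006,"dy":0,"dz":0,"rx":0,"ry":0,"rz":0,"gripper":0},{"dx":-0.01,"dy":0,"dz":0,"rx":0,"ry":0,"rz":0,"gripper":0},{"dx":-0.015,"dy":0,"dz":0,"rx":0,"ry":0,"rz":0,"gripper":0},{"dx":-0.02,"dy":0,"dz":0,"rx":0,"ry":0,"rz":0,"gripper":0},{"dx":-0.025,"dy":0,"dz":0,"rx":0,"ry":0,"rz":0,"gripper":0},{"dx":-0.03,"dy":0,"dz":0,"rx":0,"ry":0,"rz":0,"gripper":0},{"dx":-0.035,"dy":0,"dz":0,"rx":0,"ry":0,"rz":0,"gripper":0},{"dx":-0.039,"dy":0,"dz":0,"rx":0,"ry":0,"rz":0,"gripper":0},{"dx":-0.042,"dy":0,"dz":0,"rx":0,"ry":0,"rz":0,"gripper":0},{"dx":-0.044,"dy":0,"dz":0,"rx":0,"ry":0,"rz":0,"gripper":0},{"dx":-0.045,"dy":0,"dz":0,"rx":0,"ry":0,"rz":0,"gripper":0},{"dx":-0.045,"dy":0,"dz":0,"rx":0,"ry":0,"rz":0,"gripper":0}]' 40;python3 -c "
from h import *
s=status.observe();print(s['torque'],s['contact_force'],s['tool_pos'],s['tool_rot'])
p=s['tool_pos'][:2]-np.array([.5323,.1121]);print(np.linalg.norm(p))
im,d=read_camera('top');np.save('pics/t10.npy',im);cv2.imwrite('pics/t10.png',cv2.resize(im[155:215,415:475,::-1],None,fx=10,fy=10,interpolation=cv2.INTER_CUBIC))
acc=im.astype(float)
for i in range(5): acc+=read_camera('top')[0]
acc/=6; np.save('pics/t10m.npy',acc.astype(np.float32)); cv2.imwrite('pics/t10m.png',cv2.resize(np.clip(acc*1.6,0,255).astype(np.uint8)[155:215,415:475,::-1],None,fx=10,fy=10,interpolation=cv2.INTER_CUBIC))
im,d=read_camera('scene');cv2.imwrite('pics/s10.png',im[:,:,::-1])
"
```

```text
time: 17.7
tool_pos: [0.5594, -0.0585, 0.0976]
tool_rot: [-1.572, -0.003, 1.728]
contact_force: [-1.5, 9.5, 8.9]
opening: 0.0179
[ 1.91069391  0.16404197 -0.01083602] [-1.51679237  9.53971191  8.92023147] [ 0.55944526 -0.05854617  0.09758556] [-1.57185605 -0.00313169  1.72785553]
0.1727917255326029
```

View pics/t10m.png

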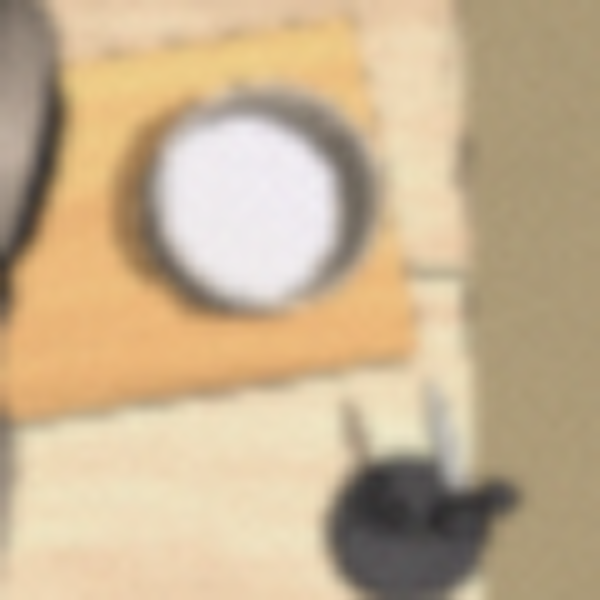

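View pics/s10.png

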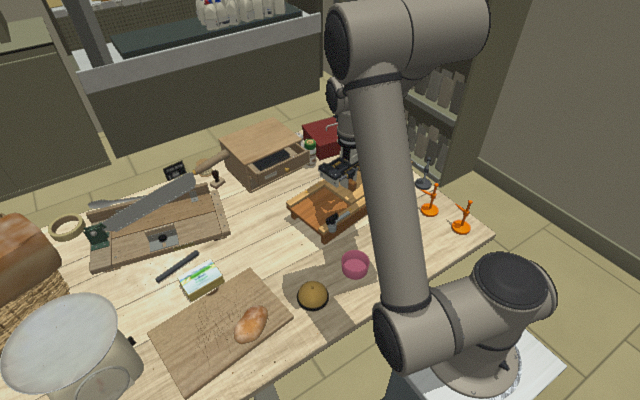

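Run:
```python
from h import *
a=np.load('pics/t10m.npy')
# board mask via saturation; subpixel front edge on rows, near the corner
hsv=cv2.cvtColor(np.clip(a,0,255).astype(np.uint8),cv2.COLOR_RGB2HSV)
sat=cv2.GaussianBlur(hsv[:,:,1].astype(np.float32),(3,3),0)
pts=[]
for r in range(159,189):
    row=sat[r,440:462]
    hi=np.median(sat[r,446:449]); lo=row[-4:].mean(); 
    th=(row[:6].max()+lo)/2
    k=[i for i in range(len(row)-1) if row[i]>=th>row[i+1]]
    if k: i=k[-1]; pts.append((440+i+(row[i]-th)/(row[i]-row[i+1]),r))
pts=np.array(pts); 
w=ray("top",pts,.076)[:,:2]
y=.155;u=np.array([-np.sin(y),np.cos(y)]);v=np.array([np.cos(y),np.sin(y)])
z=lambda p:np.array(p,float)/10+[415,155]-.45
for tp in [(431,380),(430,385),(432,390)]:
    t=ray("top",z([tp]),.068)[0,:2]
    print(t,"remaining median",np.median(w@u)-t@u)
print(np.round(np.c_[pts,(w@u-t@u)*1000,(w@v-t@v)*1000],1)[::2])
print(((ray("top",z([(414,353),(352,24)]),.076)[:,:2]-t)@u))
im=sat; cv2.imwrite('pics/sat.png',cv2.resize(np.clip(sat*2,0,255)[155:215,415:475],None,fx=10,fy=10,interpolation=cv2.INTER_CUBIC))
```

```text
[ 0.53090477 -0.32272732] remaining median 0.002957732169417804
[ 0.52918762 -0.3223036 ] remaining median 0.0022739991688837113
[ 0.52745916 -0.32290075] remaining median 0.0025971461869795376
[[450.4 159.    3.  120.6]
 [450.9 161.    2.9 113.5]
 [452.  163.    0.6 106. ]
 [456.9 185.   -0.6  28.5]
 [456.1 187.    3.4  22.2]]
[0.00591194 0.00383982][ WARN:0@0.478] global loadsave.cpp:1063 imwrite_ Unsupported depth image for selected encoder is fallbacked to CV_8U.
```

View pics/sat.png

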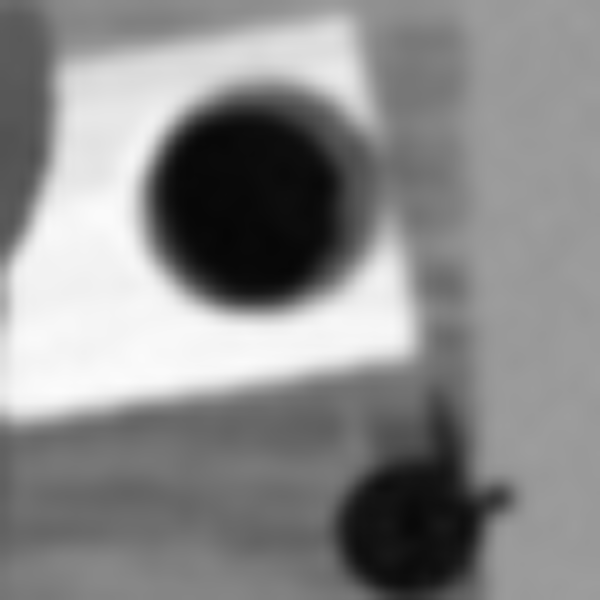

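```bash
cat > edge.py <<'E'
from h import *
import sys
a=np.load(sys.argv[1]).astype(np.float32)
mx=a.max(2);mn=a.min(2);sat=255*(mx-mn)/np.maximum(mx,1)
sat=cv2.GaussianBlur(sat,(3,3),0)
y=.155;u=np.array([-np.sin(y),np.cos(y)]);v=np.array([np.cos(y),np.sin(y)])
pts=[]
for r in list(range(159,165))+list(range(180,189)):
    row=sat[r,435:464]; hi=row[:10].max() if r>170 else row[5:14].max(); 
    e=[i for i in range(8,28) if row[i]>=(hi+75)/2>row[i+1]]
    if e:
        i=e[0]; lo=row[i+3:i+6].mean(); th=(hi+lo)/2
        e2=[j for j in range(8,28) if row[j]>=th>row[j+1]]
        if e2: j=e2[0]; pts.append((435+j+(row[j]-th)/(row[j]-row[j+1]),r,hi,lo))
pts=np.array(pts); w=ray("top",pts[:,:2],.076)[:,:2]
# pointer axis: brightness/bluish = low saturation column min in rows 195-200
tp=[]
g=-sat
for r in range(194,201):
    seg=sat[r,454:464]; wgt=np.clip(seg.max()-8-seg,0,None) if 0 else np.clip(np.median(seg)-seg,0,None)
    tp.append(((wgt*np.arange(454,464)).sum()/wgt.sum(),r))
tp=np.array(tp); t=ray("top",tp,.068)[:,:2]
print("edge y(mm), x:",np.round(np.c_[w@u*1000,w@v*1000,pts[:,2:]],1))
print("pointer",np.round(np.c_[tp,t@u*1000,t@v*1000],1))
E
python3 edge.py pics/t10m.npy
```

```text
edge y(mm), x: [[-397.6  591.9  110.1   62.5]
 [-397.5  588.3  111.2   62.9]
 [-397.4  584.8  114.2   62.2]
 [-397.4  581.3  115.1   61.2]
 [-397.7  577.7  109.9   61.3]
 [-399.1  573.9   95.9   59.5]
 [-405.9  502.5   51.7   63.8]
 [-400.7  499.9   84.3   63.6]
 [-398.   496.8  111.4   64.6]
 [-396.9  493.5  121.8   60.5]
 [-396.4  490.1  123.    56. ]]
pointer [[ 458.3  194.  -402.1  469.4]
 [ 458.4  195.  -401.7  466. ]
 [ 458.5  196.  -401.3  462.6]
 [ 458.6  197.  -400.9  459.2]
 [ 458.7  198.  -400.6  455.7]
 [ 458.8  199.  -400.3  452.3]
 [ 458.8  200.  -399.6  449. ]]
```

Run:
```python
from h import *
import pickle
s,im,d=pickle.load(open('pics/w3.pkl','rb'))
a=cv2.GaussianBlur(im.astype(np.float32),(3,3),0)
for r in (155,165,175,185): 
    print(r,[tuple(int(x) for x in a[r,c]) for c in range(429,442)])
print([ (c,[int(x) for x in a[138,c]]) for c in range(266,279)])
print([ (c,[int(x) for x in a[130,c]]) for c in range(266,279)])
print(proj("wrist",[[.5303,-.3238,.068]],s))
```

```text
155 [(195, 179, 145), (195, 180, 145), (193, 178, 142), (174, 158, 125), (137, 121, 89), (105, 85, 54), (97, 74, 39), (122, 92, 48), (168, 129, 68), (211, 166, 89), (234, 192, 104), (241, 206, 112), (244, 213, 118)]
165 [(190, 174, 138), (186, 171, 134), (173, 157, 121), (146, 128, 94), (118, 97, 63), (108, 83, 47), (126, 95, 50), (166, 127, 67), (209, 165, 88), (234, 193, 105), (242, 209, 116), (245, 217, 122), (245, 220, 124)]
175 [(179, 161, 124), (172, 155, 118), (151, 133, 99), (122, 102, 69), (103, 81, 47), (111, 85, 45), (147, 112, 59), (194, 150, 80), (228, 184, 100), (241, 206, 114), (244, 216, 121), (245, 219, 123), (246, 219, 124)]
185 [(191, 177, 140), (175, 160, 123), (141, 123, 89), (108, 87, 56), (94, 71, 40), (101, 75, 39), (121, 92, 48), (149, 114, 61), (182, 141, 76), (212, 169, 92), (233, 194, 104), (242, 209, 114), (245, 216, 121)]
[(266, [245, 242, 213]), (267, [245, 242, 210]), (268, [245, 241, 208]), (269, [244, 240, 207]), (270, [240, 236, 204]), (271, [229, 228, 201]), (272, [217, 219, 196]), (273, [218, 218, 192]), (274, [231, 228, 195]), (275, [242, 237, 204]), (276, [245, 241, 211]), (277, [245, 242, 214]), (278, [245, 243, 214])]
[(266, [244, 247, 225]), (267, [243, 246, 223]), (268, [237, 240, 215]), (269, [224, 228, 205]), (270, [215, 221, 205]), (271, [213, 221, 210]), (272, [203, 211, 202]), (273, [186, 194, 183]), (274, [190, 197, 178]), (275, [218, 224, 198]), (276, [239, 243, 222]), (277, [244, 247, 231]), (278, [244, 247, 232])]
[[272.08759204 139.06954601]]
```

Run:
```python
from h import *
import pickle
s,im,d=pickle.load(open('pics/w3.pkl','rb'))
y=.156;u=np.array([-np.sin(y),np.cos(y)])
t=ray("wrist",[(272.4,138.5)],.068,s)[0,:2]@u
top=ray("wrist",[(437,155),(436,165),(435.5,175)],.076,s)[:,:2]@u
bot=ray("wrist",[(432.8,155),(432.1,165),(431.5,175)],.060,s)[:,:2]@u
mid=ray("wrist",[(434.9,155),(434.1,165),(433.4,175)],.068,s)[:,:2]@u
print(top-t,bot-t,mid-t)
```

```text
[0.17449684 0.1741292  0.17429462] [0.17618658 0.17609892 0.17612305] [0.17539763 0.17522123 0.17515244]
```

```bash
python3 -m creep '[{"dx":-0.001,"dy":0,"dz":0,"rx":0,"ry":0,"rz":0.001,"gripper":0},{"dx":-0.002,"dy":0,"dz":0,"rx":0,"ry":0,"rz":0.002,"gripper":0},{"dx":-0.003,"dy":0,"dz":0,"rx":0,"ry":0,"rz":0.003,"gripper":0},{"dx":-0.003,"dy":0,"dz":0,"rx":0,"ry":0,"rz":0.004,"gripper":0},{"dx":-0.003,"dy":0,"dz":0,"rx":0,"ry":0,"rz":0.004,"gripper":0},{"dx":-0.003,"dy":0,"dz":0,"rx":0,"ry":0,"rz":0.004,"gripper":0},{"dx":-0.003,"dy":0,"dz":0,"rx":0,"ry":0,"rz":0.004,"gripper":0}]' 40;python3 -c "
from h import *
s=status.observe();print(s['torque'],s['contact_force'],s['tool_pos'],s['tool_rot'])
p=s['tool_pos'][:2]-np.array([.5323,.1121]);print(np.linalg.norm(p))
acc=0
for i in range(6): acc=acc+read_camera('top')[0].astype(float)
acc/=6; np.save('pics/t11m.npy',acc.astype(np.float32)); cv2.imwrite('pics/t11m.png',cv2.resize(np.clip(acc*1.6,0,255).astype(np.uint8)[130:270,300:480,::-1],None,fx=4.2,fy=4.2,interpolation=cv2.INTER_CUBIC))
im,d=read_camera('wrist');cv2.imwrite('pics/w11.png',im[:,:,::-1])
"; python3 edge.py pics/t11m.npy
```

```text
time: 18.92
tool_pos: [0.5599, -0.0615, 0.0974]
tool_rot: [-1.572, 0.001, 1.728]
contact_force: [-0.8, 8.7, 8.0]
opening: 0.0178
[ 1.89015752  0.103981   -0.01866958] [-0.75895193  8.69564813  7.96675986] [ 0.55986092 -0.06153718  0.09742071] [-1.57165411e+00  9.20728777e-04  1.72790692e+00]
0.1758109064388268
edge y(mm), x: [[-400.7  591.3  110.1   63.4]
 [-400.5  587.8  111.4   62.1]
 [-400.6  584.3  114.1   61.7]
 [-401.   580.6  113.4   60.8]
 [-402.1  576.9  103.4   59.4]
 [-404.1  573.1   83.6   59.7]
 [-404.3  502.8   70.2   63.3]
 [-402.   499.7   99.2   63.8]
 [-400.6  496.4  117.1   65.6]
 [-400.   493.   122.2   62.2]
 [-399.6  489.6  122.6   57.8]]
pointer [[ 458.4  194.  -402.2  469.4]
 [ 458.4  195.  -401.7  466. ]
 [ 458.5  196.  -401.3  462.6]
 [ 458.6  197.  -400.9  459.2]
 [ 458.7  198.  -400.7  455.7]
 [ 458.8  199.  -400.3  452.3]
 [ 458.9  200.  -399.7  448.9]]
```

View pics/t11m.png

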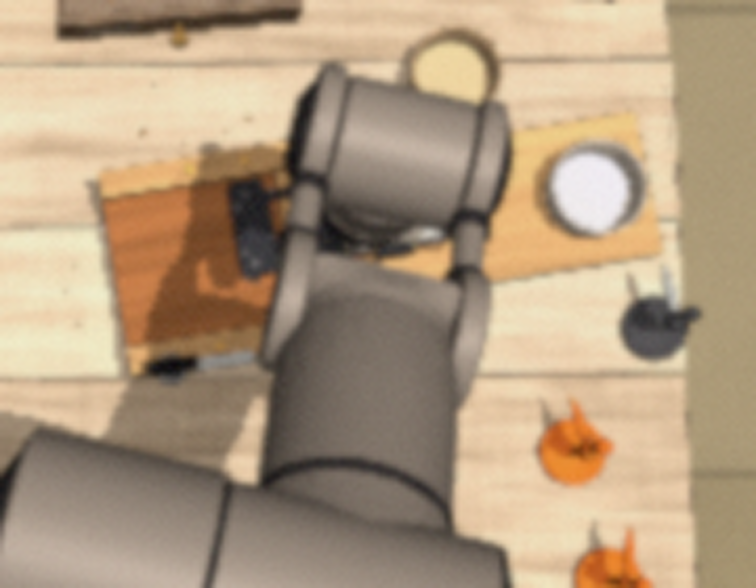

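View pics/w11.png

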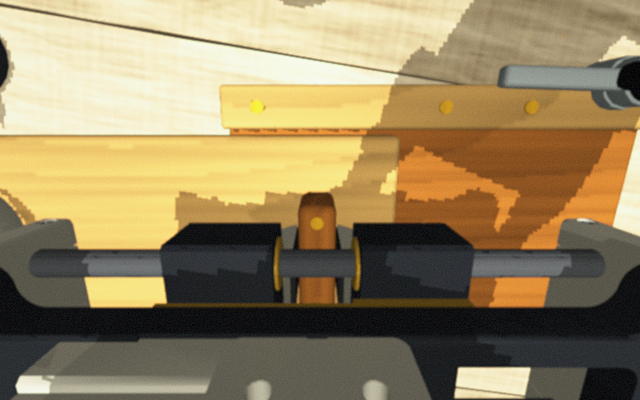

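```bash
python3 -m creep '[{"dx":0,"dy":0,"dz":0,"rx":0,"ry":0,"rz":0,"gripper":0},{"dx":0,"dy":0,"dz":0,"rx":0,"ry":0,"rz":0,"gripper":0},{"dx":0,"dy":0,"dz":0,"rx":0,"ry":0,"rz":0,"gripper":0},{"dx":0,"dy":0,"dz":0,"rx":0,"ry":0,"rz":0,"gripper":0}]' 40
python3 - <<'E'
from h import *
y=.156;u=np.array([-np.sin(y),np.cos(y)]);v=np.array([np.cos(y),np.sin(y)])
for f,x0,x1 in (("top0",370,412),("t11m",425,460)):
    a=np.load('pics/top0.npz')['im'].astype(np.float32) if f=="top0" else np.load('pics/t11m.npy')
    a=cv2.GaussianBlur(a,(3,3),0); s=(a.max(2)-a.min(2))/a.max(2)
    m=((s<0.13)&(a.max(2)>110)).astype(np.uint8); m[:, :x0]=0;m[:,x1:]=0;m[:155]=0;m[205:]=0
    n,l,st,c=cv2.connectedComponentsWithStats(m); i=1+np.argmax(st[1:,4]); w=ray("top",[c[i]],.085)[0,:2]
    print(f,st[i],c[i],w@u,w@v)
s=status.observe();print(s['time'],s['tool_pos'],s['tool_rot'],s['qvel'],s['contact_force'])
E
```

```text
time: 19.77
tool_pos: [0.5598, -0.0615, 0.0974]
tool_rot: [-1.572, 0.001, 1.728]
contact_force: [-1.8, 9.4, 8.4]
opening: 0.0178
top0 [380 175  19  19 290] [388.95172414 183.75172414] -0.1734266351915407 0.5409275916555251
t11m [431 166  19  19 271] [440.25461255 174.9298893 ] -0.35028513240923775 0.5416899068689097
19.775 [ 0.559845   -0.06151485  0.09741827] [-1.57161978e+00  8.89194190e-04  1.72789323e+00] [-0.00083566 -0.00042606  0.00075892 -0.00010698 -0.00134562 -0.00026999] [-1.82623982  9.40433585  8.38441057]
```

```bash
python3 -c "
from cell import robot; print(robot.hand_in())"
```

```text
the job is handed in; nothing more can be done
None
```

I turned the keeper's knob about 1.6 rad clockwise. Torque rose at the stop, and the wrist picture shows the steel finger lying along the cheek. I then gripped the rear bar at 40 N and slid the board out 175.8 mm, handing in at about 19.8 s while still holding the bar.

- **Leading edge:** it is level with the pointer. The top camera puts the edge at −400.5 mm along the stand and the pointer at about −401 mm. The wrist view had called for about 175.2 mm of travel. Before the last 3 mm the two cameras disagreed by about 1 mm, so I stopped between them.
- **Flatness:** the tool pitched about 3 mrad nose-down during the slide, so I turned it back in the last move. It ended within 1 mrad of its pitch at the grasp and within 0.1 mm of its height there. I judged flatness from the tool pose, not from a side view of the board.
- **Dish:** it moved 176.9 mm against the board's 175.8 mm, a 1 mm difference that is within measurement error.
- **Stillness and forces:** joint speeds were near zero at the end. The contact force was about 9 N of sideways drag and 8 N upward on the tool. The highest reading I saw at the end of any move was about 12–13 N.
- **Other items:** I did not measure the bystanders. Those visible in the last top and wrist pictures look undisturbed.

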